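Zero the model turntable in the middle of its gear play

ROBOT

A 6-joint arm with a two-finger parallel gripper is mounted at the origin on the work surface. World frame = base frame: x ahead of the robot, y to its left, z up, the work surface at z = 0. Lengths are in m, angles in rad, forces in N, time in s.
With the tool pointing down it reaches from about 0.275 to 1 m from the base axis. Payload 8.4 kg.
Tool frame: the origin (TCP) lies at the very end of the fingers, on their centre line; the grasp point (between the pads) lies 19 mm behind it; y points along the fingers, x is the direction in which the jaws open and shut, and the axes are right-handed (so a half turn about y gives the same grasp; the last joint's range is limited). The gripper opens to 85 mm and grips with 20 to 120 N. Pads are 22 mm wide; open, the fingers measure 114 mm over their backs; the gripper's body (76 mm by 85 mm) begins 54 mm behind the grasp point. The pads swing forward as they close: fully open they stand 13 mm farther back than shut.
Start: joints at [-1.153, 0.353, 1.633, -0, 1.155, -0.002], TCP at [0.255, -0.571, 0.231] pointing down, gripper open.
Joint ranges: [-2.63, 2.63], [-0.92, 2.1], [0.06, 2.66], [-1.3, 4.44], [0, 2.69], [-3.02, 3.02]. Speed limits (rad/s): [2.22, 2.22, 2.79, 3.14, 3.14, 3.14].

INTERFACE

Orientations are given as a 3x3 rotation matrix whose columns are the frame's x, y, z axes.
In Python, from cell import bot, eyes, outline_of gives the robot as it stands. The module is installed in compiled form; this text tells all that it offers.
- The arm moves only by the shell command python3 -m handwheel 'ROWS' [FORCE]. ROWS is JSON, a list of rows, each a list of 3 entries, a list of its own where there are three numbers: the turn, a rotation vector about the tool's x, y, z in degrees, then the shift along the tool's x, y, z in m, then the closure in counts, from 0 (fully open) to 255 (shut). A call has 1 to 5 rows; each row is the pose to reach, as a shift and turn from the pose commanded when the call began, along the tool's axes at that moment; what a row does not reach only later rows make up. A row lasts 1/10 s, in which the tool goes at most 50 mm and 8.59 degrees, less where a joint would pass 70% of its speed; a pose out of reach is approached as far as the arm can. A call with a gripper value outside its range is refused whole. The fingers move at their own pace and stop on an object; FORCE is the grip in N (left out, the last holds). Time passes only in rows, so rows that repeat a pose let the fingers close. It gives the time, the measured TCP pose, the force and the opening at its end, in the units of the state.
- bot.get_state(): the state, without advancing time (a new reading comes with each control period).
- eyes.read_camera(name): name is "side" or "top" or "wrist"; returns the picture (384x512x3 uint8, red, green, blue); there is no depth.
- eyes.camera_params(name): a dict with "fx", "fy", "cx", "cy" (pixels), "view" (4x4, takes a point from world to camera coordinates). Camera axes: x right, y down, z forward; pixel columns grow to the right and rows downward; lengths in m; the calibration is good to about 2 mm. The wrist camera is an equidistant fisheye: a pixel r from the principal point sees the ray r / f radians off the axis. A picture is of the moment at which its call begins: read the wrist's pose just before it. camera_params takes no time and is no camera call; for the wrist camera it gives the pose at the moment of the call.
- bot.sign_off(): hands the job in, once; it reports no verdict.
Trained networks look in the newest picture that a camera, given by its name, has taken for a name from the list of things; names that differ only in an ending like _2 or _b are one class to them, and where a whole thing is asked for, a point or a joint stands for the part that bears it (a point fixed in the world has none). Each returns a list of dicts, best first, with "p" (0 to 1); they miss things now and then, are a little off and sometimes report something else, mostly with a low value. They report only what shows in the picture. A call takes as long as a camera call. They do not tell look-alikes from the thing itself.
- outline_of(camera, thing): "region" (384x512 bool, what is visible of it) and "box" ([left, top, right, bottom] in pixels, round what is visible of it).
The state is a dict: "t": time; "qpos": joint angles; "qd": joint speeds; "effort": joint torques, N m; "position": TCP position; "tool_rot": TCP orientation; "force": force on the tool from outside, world axes, zero at the start; "torque": the same for the moment, N m; "opening": finger opening in m.
Only numpy, scipy, OpenCV 4.12 (cv2) and the standard library are available. Lean on these libraries where they do the work, as an engineer would, in place of code of your own. Each camera call takes 0.05 s, during which the arm holds its last target. There are 200 camera calls.

TASK

The model turntable's hand crank has free play in its worn gears. By its handle, gently swing the crank towards the readout box until you feel the gears push back, then away from the box until they push back on that side, without straining them. Then leave the crank in the middle of that free play, let go, and press the zero button on the readout box fully down and release it; leave everything else where it is.

Things in the scene. Friction and masses are not known exactly. Their poses are not given: they have to be found in the camera images.
- drive: turntable drive, fixed: a grey base plate 385 x 180 x 20 mm with a round aluminium gear housing (150 mm across, top 60 mm above the table) at the end nearer the robot and a round plywood turntable, 210 mm across, with a white model building (70 x 90 x 120 mm) fixed on it, at the other. Origin on the table below the crank's pivot; x axis along the plate to the turntable. The gears and the ends of the play are hidden inside
- pivot (a point): the crank's pivot: the point on its vertical axis 70 mm above the table, at the housing's centre. The crank turns freely (about 0.5 N at the handle) within its play, which is 36 to 72 mm in all along the handle's path; its middle lies up to 45 mm to either side of the base plate's centre line. The handle starts somewhere within the play, not at its middle, and stays where it is left
- handle (a point): mid-grip of the crank's handle, 105 mm above the table: an upright round black post 18 mm thick, from 76 to 126 mm, on a flat steel arm (top 76 mm) that swings level, 120 mm from the pivot. Beyond either end of the play the gears push back like a spring, 2 N per mm of handle travel. 8 N at the handle feels an end plainly (under 4 N is too little); over 20 N strains the gears
- crank: the crank itself: steel hub and arm with the handle post. Origin on the table below the pivot; its x axis points from the handle to the pivot
- readout: readout box, fixed, 100 x 120 x 45 mm, grey with a dark screen, standing on the robot's right-hand (-y) side of the drive; origin at the centre of its underside
- zero_top (a point): centre of the top of the zero button, a round black push button 26 mm across in a 42 mm grey collar on top of the readout box (button top about 67 mm above the table); it is pressed straight down 6 mm, against a spring that takes 5 N at the bottom, and springs back
- zero (a joint): how far the zero button is pressed: 0 m up, 0.006 m fully down
- tower: white model tower of card, 50 x 50 x 130 mm, on the green cutting mat; origin at the centre of its underside
- sanding_block: cork sanding block, 40 x 80 x 28 mm, lying on the table before the drive; origin at the centre of its underside
- bottle: small brown glass bottle, 42 mm across, 75 mm tall, beside the drive; origin at the centre of its underside
- cup: white cup, 72 mm across, 80 mm tall; origin at the centre of its underside
- card_stack: stack of paper sheets, 140 x 100 x 20 mm; origin at the centre of its underside
- brush: flat paint brush about 190 mm long, lying on the cutting mat
- knife: craft knife about 140 mm long, 12 mm thick, lying on the cutting mat
Things that resemble listed ones, but are neither listed nor needed, are in the scene too. What is shaped like the readout but red is not meant.

How it is judged:
By the outcome, as a careful person would: the job done as asked, in the order asked, and still so for the second after the job is handed in, with the robot touching nothing.
It also fails if it takes over 59 s, if anything falls off the work surface, if the arm or the gripper's body presses on something with over 40 N, if the wrist force passes 120 N, or if a joint passes its speed limit or range.

## Working session

There is one attempt and no reset: what is moved stays moved. The work goes in short steps, Python scripts to look and compute and a shell command to move; the robot and the scene stay as the last step left them, time stands still between calls to the robot, and variables do not carry over. Pictures are saved under pics/ and viewed, about 8 in all and at most 12, crops included, and the job is handed in when it is done.

```bash
mkdir -p pics; python3 - <<'E'
from cell import bot,eyes,outline_of
import cv2,numpy as np
s=bot.get_state();print(s)
ims=[]
for c in("top","side"):
    im=eyes.read_camera(c);cv2.imwrite(f"pics/{c}0.png",im[...,::-1]);p=eyes.camera_params(c);print(c,p)
    for n in("handle","crank","readout","zero_top","drive","bottle","sanding_block","cup","tower"):
        for d in outline_of(c,n)[:3]:
            ys,xs=np.nonzero(d["region"]);print(c,n,round(d["p"],2),d["box"],xs.mean().round(1),ys.mean().round(1))
E
```

```text
{'t': 0.0, 'qpos': array([-1.15340507e+00,  3.53640428e-01,  1.63412200e+00, -2.03056305e-05,
        1.15523805e+00, -2.41721161e-03]), 'qd': array([-0.00129751, -0.00015562, -0.00252419,  0.00092977, -0.00139792,
       -0.00023229]), 'effort': array([ 3.70398709e-06, -6.05255413e+01, -3.42065406e+01,  5.16803811e-05,
        9.25630156e-03, -5.23994331e-06]), 'position': array([ 0.25453014, -0.57029619,  0.23057171]), 'tool_rot': array([[ 4.07592646e-01, -5.87682223e-04,  9.13163671e-01],
       [-9.13162775e-01,  1.27943110e-03,  4.07593069e-01],
       [-1.40786520e-03, -9.99999009e-01, -1.51628210e-05]]), 'force': array([ 0.3412905 ,  0.82690765, -0.72045482]), 'torque': array([ 0.04183402, -0.01712348, -0.00939598]), 'opening': 0.08545947286511159}
top {'fx': 492.98632102242664, 'fy': 492.98632102242664, 'cx': 258.37353456906504, 'cy': 189.70526994735002, 'view': array([[ 7.71903124e-04, -9.99952189e-01, -9.74805392e-03,
         1.71133896e-02],
       [-9.98166016e-01, -1.80390742e-04, -6.05357083e-02,
         4.42467231e-01],
       [ 6.05310556e-02,  9.77690385e-03, -9.98
[... 1172 characters left out ...]
      [ 0.48606027, -0.6234558 , -0.61241185,  1.09974709],
       [ 0.        ,  0.        ,  0.        ,  1.        ]])}
side handle 0.73 [212.4, 171.5, 252.8, 188.8] 232.9 177.8
side crank 0.68 [146.4, 258.8, 219.5, 288.2] 177.2 273.5
side crank 0.67 [212.9, 168.6, 252.3, 186.5] 234.0 178.1
side readout 0.92 [263.0, 145.8, 302.3, 177.4] 281.5 161.1
side readout 0.72 [305.2, 160.4, 323.4, 189.7] 315.9 175.2
side zero_top 0.42 [112.0, 221.3, 145.3, 270.7] 127.6 244.5
side drive 0.87 [139.7, 125.6, 250.1, 210.3] 191.0 170.3
side bottle 0.6 [182.0, 199.5, 194.2, 219.3] 186.6 210.0
side tower 0.75 [111.1, 222.6, 142.2, 270.2] 127.6 244.6
side tower 0.15 [143.7, 124.5, 245.3, 211.3] 191.2 170.5
```

```bash
python3 - <<'E'
import cv2,numpy as np
a=cv2.imread("pics/top0.png")[50:290,200:440]
cv2.imwrite("pics/topc.png",cv2.resize(a,(600,600),interpolation=cv2.INTER_CUBIC))
b=cv2.imread("pics/side0.png")
cv2.imwrite("pics/sidec.png",cv2.resize(b[110:300,100:350],(790,600),interpolation=cv2.INTER_CUBIC))
E
```

```text
(no output)
```

View pics/topc.png

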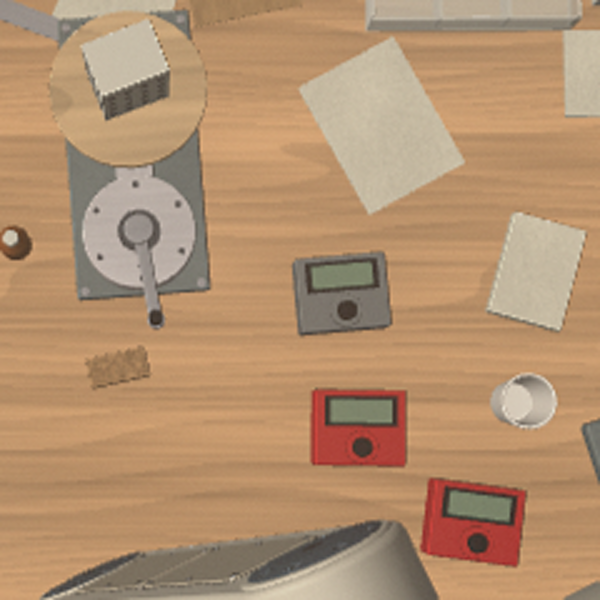

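View pics/sidec.png

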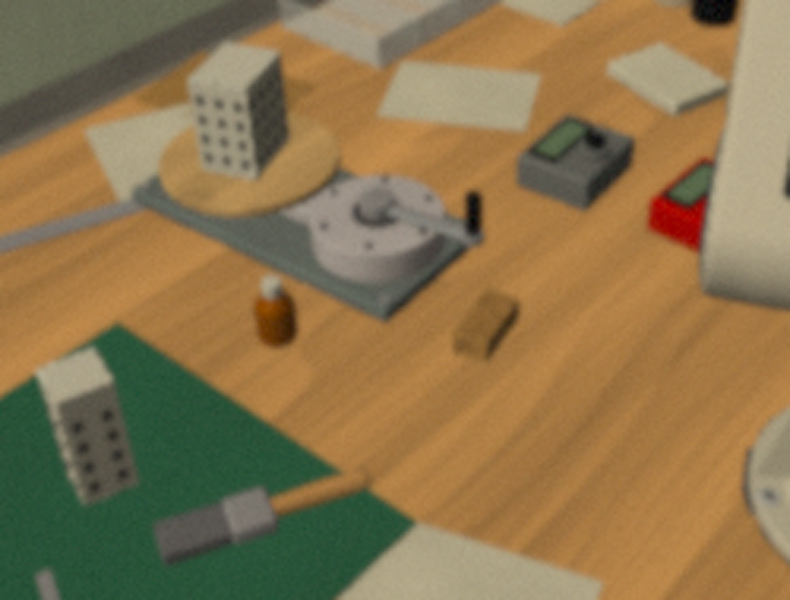

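The top view shows the grey drive with its hub at about (256,142) px and the handle's black post at about (262,177). There are three readout-shaped boxes: grey at (337,167), red at (344,220) and red at (389,258). The grey one fits, because red is ruled out and it stands on the drive's -y side. Its button is at about (339,174). I'll enlarge that area to confirm and compute positions.

```bash
cat > h.py <<'E'
import numpy as np,cv2
from cell import bot,eyes,outline_of
def ray(c,u,v,z):
    p=eyes.camera_params(c);V=p["view"];R=V[:3,:3];t=V[:3,3]
    d=R.T@np.array([(u-p["cx"])/p["fx"],(v-p["cy"])/p["fy"],1]);o=-R.T@t
    return o+d*(z-o[2])/d[2]
def proj(c,P):
    p=eyes.camera_params(c);q=p["view"]@np.r_[P,1];return np.array([p["fx"]*q[0]/q[2]+p["cx"],p["fy"]*q[1]/q[2]+p["cy"]])
E
python3 - <<'E'
from h import *
im=cv2.imread("pics/top0.png")
g=im.max(2).astype(int)
def blob(x0,y0,x1,y1,th):
    ys,xs=np.nonzero(g[y0:y1,x0:x1]<th);return xs.mean()+x0,ys.mean()+y0,len(xs),xs.min()+x0,xs.max()+x0,ys.min()+y0,ys.max()+y0
print(g[170:184,254:270]);
print(g[166:182,330:348])
a=im[125:195,240:360];cv2.imwrite("pics/z.png",cv2.resize(a,(792,462),interpolation=cv2.INTER_NEAREST))
print("hub",ray("top",255.6,141.6,.085),"handle",ray("top",262,177,.126),"button",ray("top",338.8,174,.067))
H=ray("top",262,177,.126);print("handle top in side",proj("side",H),proj("side",H-[0,0,.05]))
E
```

```text
[[182 178 179 178 173 158 152 151 148 118 202 195 196 196 195 195]
 [179 179 176 178 167 155 154 153 148 134 173 196 192 192 192 193]
 [183 179 179 179 164 159 157 154 156 145 140 195 197 197 197 196]
 [177 177 178 179 175 171 159 133 136 139 129 187 185 186 190 196]
 [183 181 184 184 186 171 112  78  83  86 113 189 184 183 183 183]
 [190 191 190 190 189 149  73  67  71  65  87 174 189 189 190 187]
 [191 191 189 191 190 134  66  69  71  68  75 137 196 190 189 191]
 [184 184 185 183 184 133  64  73  72  70  75 128 169 187 185 187]
 [180 179 180 179 183 154  59  69  72  64  74 135 183 182 183 181]
 [180 178 179 177 178 166  88  61  58  65  98 134 182 178 177 176]
 [183 182 181 181 183 179 140 120 124 146 109 154 181 180 177 178]
 [184 184 185 185 186 189 182 145 123 141 181 185 187 187 187 187]
 [188 188 190 191 190 192 193 185 182 185 193 191 192 193 192 191]
 [187 187 188 188 189 189 187 188 189 190 190 190 189 188 189 188]]
[[ 78  76  87  87  88  86 100 101 119 119 119 117 118 120 120 120 120 122]
 [119 117 121 120 120 119 122 121 124 111 125 127 126 123 123 124 124 122]
 [124 124 1
[... 540 characters left out ...]
 70  70  71  69  70  69  80 125 113 126 125 121]
 [126 123 109 127 124 101  68  73  73  72  67  71 101 122 113 124 125 123]
 [123 123 122 120 127 123  97  69  63  72  88 120 121 117 120 125 123 123]
 [123 123 124 112 115 127 124 118 119 116 119 125 119 106 126 122 126 124]
 [126 125 123 121 109 107 118 128 129 128 123 105 111 121 124 123 124 127]
 [124 123 123 126 123 121 111 104 110 108 114 124 122 121 120 113 109 110]
 [125 124 119 116 114 113 103  98  96  96  87  90  84  78  77  72  70  72]]
hub [0.59374058 0.02570024 0.085     ] handle [0.47549255 0.00489753 0.126     ] button [ 0.4903568  -0.24435382  0.067     ]
handle top in side [250.64174402 171.0269508 ] [250.57372702 183.18971855]
```

View pics/z.png

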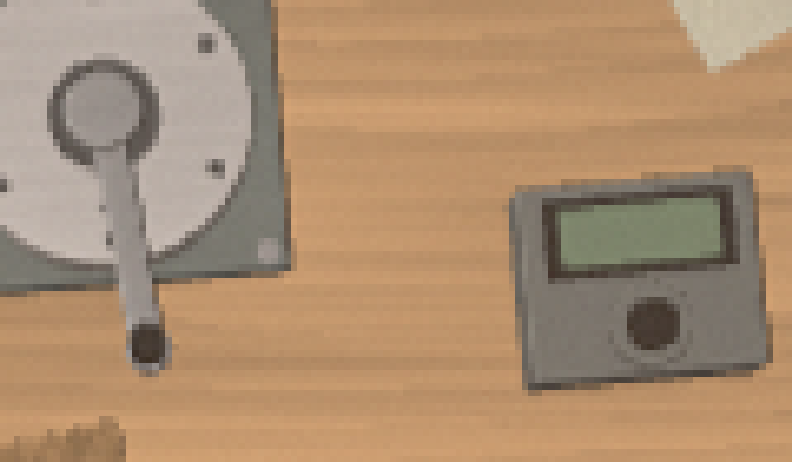

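Confirmed: the grey box at (337,167) is the readout, with its button at (339,174). The handle agrees between both cameras (about 1 px off). I'll work out the rows next.

```bash
cat >> h.py <<'E'
PIV=np.array([.5937,.0257]);
def plan(P,ux=None):
    "shift along tool axes and turn about tool y to reach world P with tool x along ux"
    s=bot.get_state();R=s["tool_rot"];d=R.T@(np.array(P)-s["position"])
    a=0 if ux is None else -np.degrees(np.arctan2(R[0,0]*ux[1]-R[1,0]*ux[0],R[0,0]*ux[0]+R[1,0]*ux[1]))
    return "turn y %.2f deg  shift"%a,d.round(4)
def stat():
    s=bot.get_state();p=s["position"];R=s["tool_rot"];r=p[:2]-PIV
    th=np.degrees(np.arctan2(-r[1],-r[0]));rad=np.hypot(*r);er=r/rad;et=np.array([-er[1],er[0]])
    print("t %.2f"%s["t"],"pos",p.round(4),"th %.2f rad %.4f"%(th,rad),"F",s["force"].round(2),"Ftan %.2f Frad %.2f"%(s["force"][:2]@et,s["force"][:2]@er),"open %.4f"%s["opening"],"tilt",R[2].round(4))
    return s
def arc(th,z,rad=.12):
    a=np.radians(th);r=-np.array([np.cos(a),np.sin(a)])*rad
    return plan([*(PIV+r),z],(np.array([np.sin(a),-np.cos(a)])))
E
python3 - <<'E'
from h import *
stat();print(np.degrees(np.arctan2(.0208,.1182)))
print(arc(10,.231))
E
```

```text
t 1.00 pos [ 0.2547 -0.5708  0.2313] th 60.39 rad 0.6861 F [-0.9   0.14 -0.43] Ftan -0.86 Frad 0.32 open 0.0856 tilt [ 1.e-04 -1.e+00 -0.e+00]
9.980324730940497
('turn y 14.05 deg  shift', array([-4.357e-01,  3.000e-04,  4.362e-01]))
```

```bash
python3 -m handwheel '[[[0,3,0],[-0.035,0,0.035],0],[[0,6,0],[-0.07,0,0.07],0],[[0,9,0],[-0.105,0,0.105],0],[[0,12,0],[-0.14,0,0.14],0],[[0,14,0],[-0.175,0,0.175],0]]' 20
python3 -m handwheel '[[[0,0,0],[-0.025,0,0.042],0],[[0,0,0],[-0.05,0,0.084],0],[[0,0,0],[-0.075,0,0.126],0],[[0,0,0],[-0.1,0,0.168],0],[[0,0,0],[-0.11,0,0.185],0]]'
python3 -c "
from h import *
stat();print(arc(10,.231))"
```

```text
t: 1.5
position: [0.3435, -0.3379, 0.2314]
tool_rot: [[0.172, 0.0, 0.985], [-0.985, -0.0, 0.172], [0.0, -1.0, 0.0]]
force: [0.8, 1.0, 0.6]
opening: 0.0856
t: 2.0
position: [0.509, -0.1963, 0.2315]
tool_rot: [[0.177, 0.002, 0.984], [-0.984, 0.0, 0.177], [-0.0, -1.0, 0.002]]
force: [1.0, -1.2, 0.1]
opening: 0.0853
t 2.00 pos [ 0.509  -0.1963  0.2315] th 69.12 rad 0.2376 F [ 0.99 -1.21  0.08] Ftan 1.36 Frad 0.78 open 0.0853 tilt [-0.     -1.      0.0017]
('turn y 0.18 deg  shift', array([-0.2039,  0.0005,  0.0026]))
```

```bash
python3 -m handwheel '[[[0,0,0],[-0.045,0,0],0],[[0,0,0],[-0.09,0,0],0],[[0,0,0],[-0.135,0,0.0015],0],[[0,0,0],[-0.18,0,0.0025],0],[[0,0,0],[-0.204,0,0.0025],0]]'
python3 - <<'E'
from h import *
stat();print(arc(10,.231))
im=eyes.read_camera("wrist");cv2.imwrite("pics/w1.png",im[...,::-1])
for d in outline_of("wrist","handle")[:2]:
    ys,xs=np.nonzero(d["region"]);print(d["p"],d["box"])
p=eyes.camera_params("wrist");
def fp(P):
    q=(p["view"]@np.r_[P,1])[:3];t=np.arctan2(np.hypot(q[0],q[1]),q[2]);k=t/np.hypot(q[0],q[1])
    return np.array([p["fx"]*q[0]*k+p["cx"],p["fy"]*q[1]*k+p["cy"]]).round(1)
for z in(.126,.076):print(fp([.4755,.0049,z]))
print("tcp",fp(bot.get_state()["position"]))
E
```

```text
t: 2.5
position: [0.4722, 0.0049, 0.2314]
tool_rot: [[0.176, 0.0, 0.984], [-0.984, 0.001, 0.176], [-0.001, -1.0, 0.0]]
force: [-0.5, -0.9, 0.4]
opening: 0.0854
t 2.50 pos [0.4722 0.0049 0.2314] th 9.70 rad 0.1232 F [-0.49 -0.87  0.39] Ftan 0.77 Frad 0.63 open 0.0854 tilt [-6.e-04 -1.e+00  2.e-04]
('turn y 0.13 deg  shift', array([0.0007, 0.0004, 0.0032]))
0.76 [235.3, 32.0, 275.0, 186.6]
[256. 185.]
[255.9 171.1]
tcp [255.8 246.6]
```

View pics/w1.png

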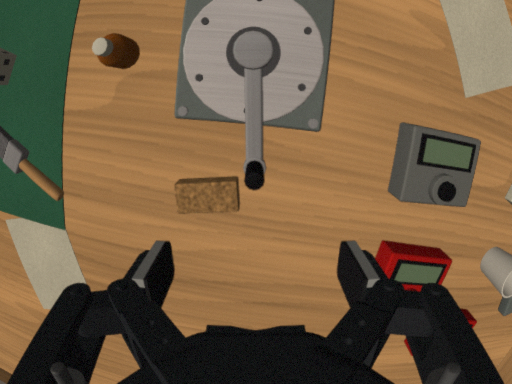

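The wrist view shows the handle post at (255,178), within a few px of the projection and centred between the jaws. Descending and closing.

```bash
python3 -m handwheel '[[[0,0,0],[0.0005,0.045,0.003],0],[[0,0,0],[0.0005,0.09,0.003],0],[[0,0,0],[0.0005,0.125,0.003],80],[[0,0,0],[0.0005,0.143,0.003],150],[[0,0,0],[0.0005,0.143,0.003],150]]' 20
python3 -m handwheel '[[[0,0,0],[0,0,0],255],[[0,0,0],[0,0,0],255],[[0,0,0],[0,0,0],255],[[0,0,0],[0,0,0],255],[[0,0,0],[0,0,0],255]]'
python3 -c "
from h import *
s=stat();th=9.98
for d in (0,3,6,9,12):print(d,arc(th+d,.088))"
```

```text
t: 3.1
position: [0.4744, 0.0015, 0.086]
tool_rot: [[0.174, -0.005, 0.985], [-0.985, -0.0, 0.174], [-0.001, -1.0, -0.005]]
force: [-0.5, 0.8, -0.2]
opening: 0.0438
t: 3.6
position: [0.4769, 0.0022, 0.0893]
tool_rot: [[0.175, 0.002, 0.985], [-0.985, -0.0, 0.175], [0.0, -1.0, 0.002]]
force: [-0.6, -1.3, 6.9]
opening: 0.0173
t 3.60 pos [0.4769 0.0022 0.0893] th 11.35 rad 0.1192 F [-0.59 -1.31  6.93] Ftan 1.17 Frad 0.83 open 0.0173 tilt [ 5.0e-04 -1.0e+00  1.9e-03]
0 ('turn y 0.07 deg  shift', array([-0.0029,  0.0013, -0.0009]))
3 ('turn y -2.93 deg  shift', array([ 0.0034,  0.0013, -0.0007]))
6 ('turn y -5.93 deg  shift', array([ 0.0097,  0.0013, -0.0002]))
9 ('turn y -8.93 deg  shift', array([0.0159, 0.0013, 0.0006]))
12 ('turn y -11.93 deg  shift', array([0.0221, 0.0013, 0.0017]))
```

```bash
cat > chk.py <<'E'
from h import *
import sys
s=stat();er=s["position"][:2]-PIV;er/=np.hypot(*er);f=s["force"][:2]@np.array([-er[1],er[0]])
sys.exit(abs(f)>float(sys.argv[1]))
E
python3 -m handwheel '[[[0,0,0],[0,0,0],255]]' >/dev/null; python3 chk.py 4 && 
python3 -m handwheel '[[[0,-1.9,0],[0.004,0,0],255],[[0,-1.9,0],[0.004,0,0],255]]' >/dev/null && python3 chk.py 4 && 
python3 -m handwheel '[[[0,-1.9,0],[0.004,0,0.0001],255],[[0,-1.9,0],[0.004,0,0.0001],255]]' >/dev/null && python3 chk.py 4 && 
python3 -m handwheel '[[[0,-1.9,0],[0.004,0,0.0001],255],[[0,-1.9,0],[0.004,0,0.0001],255]]' >/dev/null && python3 chk.py 4 && 
python3 -m handwheel '[[[0,-1.9,0],[0.004,0,0.0001],255],[[0,-1.9,0],[0.004,0,0.0001],255]]' >/dev/null && python3 chk.py 4
```

```text
t 3.70 pos [0.4769 0.0023 0.0893] th 11.33 rad 0.1192 F [-1.32 -1.21  6.63] Ftan 0.93 Frad 1.53 open 0.0174 tilt [ 4.0e-04 -1.0e+00  1.8e-03]False
```

```bash
sed -i 's/sys.exit(abs(f)>float(sys.argv\[1\]))/sys.exit(int(abs(f)>float(sys.argv[1])))/' chk.py
python3 -m handwheel '[[[0,-1.9,0],[0.004,0,0],255],[[0,-1.9,0],[0.004,0,0],255]]' >/dev/null && python3 chk.py 4 && 
python3 -m handwheel '[[[0,-1.9,0],[0.004,0,0.0001],255],[[0,-1.9,0],[0.004,0,0.0001],255]]' >/dev/null && python3 chk.py 4 && 
python3 -m handwheel '[[[0,-1.9,0],[0.004,0,0.0001],255],[[0,-1.9,0],[0.004,0,0.0001],255]]' >/dev/null && python3 chk.py 4 && 
python3 -m handwheel '[[[0,-1.9,0],[0.004,0,0.0001],255],[[0,-1.9,0],[0.004,0,0.0001],255]]' >/dev/null && python3 chk.py 4
```

```text
t 3.90 pos [ 0.4778 -0.0018  0.0893] th 13.35 rad 0.1191 F [-0.3  -1.44  6.22] Ftan 1.34 Frad 0.63 open 0.0173 tilt [ 6.0e-04 -1.0e+00  2.2e-03]
t 4.10 pos [ 0.479  -0.0057  0.0893] th 15.31 rad 0.1190 F [ 0.27 -0.35  6.16] Ftan 0.41 Frad -0.17 open 0.0176 tilt [ 7.0e-04 -1.0e+00  2.5e-03]
t 4.30 pos [ 0.4802 -0.0095  0.0893] th 17.23 rad 0.1189 F [1.79 0.21 7.12] Ftan 0.33 Frad -1.77 open 0.0172 tilt [ 8.0e-04 -1.0e+00  2.8e-03]
t 4.50 pos [ 0.4815 -0.0133  0.0892] th 19.16 rad 0.1188 F [ 2.1  -0.18  6.4 ] Ftan 0.86 Frad -1.93 open 0.0172 tilt [ 0.001 -1.     0.003]
```

```bash

python3 -m handwheel '[[[0,-1.9,0],[0.004,0,-0.0003],255],[[0,-1.9,0],[0.004,0,-0.0003],255]]' >/dev/null && python3 chk.py 4 && 
python3 -m handwheel '[[[0,-1.9,0],[0.004,0,-0.0003],255],[[0,-1.9,0],[0.004,0,-0.0003],255]]' >/dev/null && python3 chk.py 4 && 
python3 -m handwheel '[[[0,-1.9,0],[0.004,0,0],255],[[0,-1.9,0],[0.004,0,0],255]]' >/dev/null && python3 chk.py 4 && 
python3 -m handwheel '[[[0,-1.9,0],[0.004,0,0],255],[[0,-1.9,0],[0.004,0,0],255]]' >/dev/null && python3 chk.py 4 && 
python3 -m handwheel '[[[0,-1.9,0],[0.004,0,0],255],[[0,-1.9,0],[0.004,0,0],255]]' >/dev/null && python3 chk.py 4 && 
python3 -m handwheel '[[[0,-1.9,0],[0.004,0,0],255],[[0,-1.9,0],[0.004,0,0],255]]' >/dev/null && python3 chk.py 4
```

```text
t 4.70 pos [ 0.4828 -0.0167  0.0893] th 20.91 rad 0.1187 F [3.29 5.34 4.78] Ftan -3.81 Frad -4.98 open 0.0175 tilt [ 5.e-04 -1.e+00  4.e-03]
t 4.90 pos [ 0.4841 -0.0198  0.0893] th 22.56 rad 0.1187 F [ 3.73 11.61  2.8 ] Ftan -9.29 Frad -7.90 open 0.0174 tilt [-3.0e-04 -1.0e+00  4.7e-03]
```

```bash

for i in 1 2 3; do python3 -m handwheel '[[[0,0,0],[0,0,0.0],255]]' >/dev/null; python3 chk.py 4; done
python3 -m handwheel '[[[0,0,0],[0,0,0.002],255],[[0,0,0],[0,0,0.002],255]]' >/dev/null; python3 chk.py 4;python3 -m handwheel '[[[0,0,0],[0,0,0],255]]' >/dev/null; python3 chk.py 4
```

```text
t 5.00 pos [ 0.484  -0.0197  0.0892] th 22.46 rad 0.1187 F [5.14 9.15 2.95] Ftan -6.49 Frad -8.25 open 0.0173 tilt [-3.0e-04 -1.0e+00  4.6e-03]
t 5.10 pos [ 0.484  -0.0197  0.0892] th 22.46 rad 0.1187 F [3.48 9.67 2.92] Ftan -7.61 Frad -6.91 open 0.0173 tilt [-3.0e-04 -1.0e+00  4.6e-03]
t 5.20 pos [ 0.484  -0.0196  0.0892] th 22.44 rad 0.1187 F [4.89 9.06 4.73] Ftan -6.51 Frad -7.98 open 0.0173 tilt [-3.0e-04 -1.0e+00  4.6e-03]
t 5.40 pos [ 0.4839 -0.0192  0.0892] th 22.25 rad 0.1186 F [-3.39  6.97 12.55] Ftan -7.73 Frad 0.50 open 0.0174 tilt [-1.2e-03 -1.0e+00  7.0e-04]
t 5.50 pos [ 0.4839 -0.0192  0.0891] th 22.25 rad 0.1186 F [-2.27  7.2  12.36] Ftan -7.52 Frad -0.63 open 0.0174 tilt [-1.2e-03 -1.0e+00  9.0e-04]
```

```bash

python3 -m handwheel '[[[0,-0.7,0],[0.0018,0,0],255],[[0,-0.7,0],[0.0018,0,0],255]]' >/dev/null; python3 chk.py 4
for i in 1 2 3; do python3 -m handwheel '[[[0,0,0],[0,0,0.0],255]]' >/dev/null; python3 chk.py 4; done
```

```text
t 5.70 pos [ 0.4845 -0.0206  0.0892] th 22.99 rad 0.1186 F [-3.29  9.49 12.27] Ftan -10.02 Frad -0.68 open 0.0176 tilt [-0.0017 -1.      0.0011]
t 5.80 pos [ 0.4845 -0.0206  0.0892] th 22.97 rad 0.1186 F [-3.05  9.21 12.24] Ftan -9.67 Frad -0.78 open 0.0174 tilt [-0.0016 -1.      0.0011]
t 5.90 pos [ 0.4845 -0.0206  0.0892] th 22.96 rad 0.1186 F [-3.29  9.56 10.95] Ftan -10.08 Frad -0.70 open 0.0174 tilt [-0.0017 -1.      0.0011]
t 6.00 pos [ 0.4845 -0.0206  0.0891] th 22.96 rad 0.1186 F [-2.78  8.66 11.49] Ftan -9.06 Frad -0.82 open 0.0174 tilt [-0.0017 -1.      0.001 ]
```

```bash

python3 -m handwheel '[[[0,3,0],[-0.0063,0,0.0002],255],[[0,6,0],[-0.0125,0,0.0007],255],[[0,9,0],[-0.0188,0,0.0015],255],[[0,12,0],[-0.0249,0,0.0026],255],[[0,15,0],[-0.0311,0,0.0041],255]]' >/dev/null; python3 chk.py 4
python3 -m handwheel '[[[0,0,0],[0,0,0],255]]' >/dev/null; python3 chk.py 4
```

```text
t 6.50 pos [0.4756 0.0087 0.0891] th 8.20 rad 0.1193 F [-7.01 -1.1  16.68] Ftan 0.09 Frad 7.10 open 0.0174 tilt [ 1.0e-04 -1.0e+00 -1.3e-03]
t 6.60 pos [0.4756 0.0091 0.0891] th 8.01 rad 0.1193 F [-7.06 -0.15 15.93] Ftan -0.84 Frad 7.02 open 0.0174 tilt [-3.0e-04 -1.0e+00 -1.3e-03]
```

```bash

python3 -m handwheel '[[[0,1.9,0],[-0.004,-0.002,-0.0015],255],[[0,1.9,0],[-0.004,-0.002,-0.0015],255]]' >/dev/null && python3 chk.py 4 && 
python3 -m handwheel '[[[0,1.9,0],[-0.004,0,0.0001],255],[[0,1.9,0],[-0.004,0,0.0001],255]]' >/dev/null && python3 chk.py 4 && 
python3 -m handwheel '[[[0,1.9,0],[-0.004,0,0.0001],255],[[0,1.9,0],[-0.004,0,0.0001],255]]' >/dev/null && python3 chk.py 4 && 
python3 -m handwheel '[[[0,1.9,0],[-0.004,0,0.0001],255],[[0,1.9,0],[-0.004,0,0.0001],255]]' >/dev/null && python3 chk.py 4
```

```text
t 6.80 pos [0.4747 0.0127 0.0899] th 6.22 rad 0.1197 F [ 4.78  0.79 -9.5 ] Ftan -0.27 Frad -4.84 open 0.0175 tilt [-1.0e-04 -1.0e+00  1.1e-03]
t 7.00 pos [0.4743 0.0166 0.09  ] th 4.36 rad 0.1198 F [ 3.09  0.01 -9.37] Ftan 0.22 Frad -3.08 open 0.0175 tilt [-1.e-04 -1.e+00  2.e-04]
t 7.20 pos [0.4739 0.0204 0.0899] th 2.52 rad 0.1199 F [ 4.38  1.3  -9.41] Ftan -1.11 Frad -4.44 open 0.0174 tilt [-1.e-04 -1.e+00 -3.e-04]
t 7.40 pos [0.4737 0.0243 0.0899] th 0.67 rad 0.1200 F [  2.69   0.56 -10.5 ] Ftan -0.52 Frad -2.70 open 0.0169 tilt [-0.e+00 -1.e+00 -8.e-04]
```

```bash

python3 -m handwheel '[[[0,1.9,0],[-0.004,0.0008,0.0006],255],[[0,1.9,0],[-0.004,0.0008,0.0006],255]]' >/dev/null && python3 chk.py 4 && 
python3 -m handwheel '[[[0,1.9,0],[-0.004,0,0.0001],255],[[0,1.9,0],[-0.004,0,0.0001],255]]' >/dev/null && python3 chk.py 4 && 
python3 -m handwheel '[[[0,1.9,0],[-0.004,0,0.0001],255],[[0,1.9,0],[-0.004,0,0.0001],255]]' >/dev/null && python3 chk.py 4 && 
python3 -m handwheel '[[[0,1.9,0],[-0.004,0,0.0001],255],[[0,1.9,0],[-0.004,0,0.0001],255]]' >/dev/null && python3 chk.py 4 &&
python3 -m handwheel '[[[0,1.9,0],[-0.004,0,0.0001],255],[[0,1.9,0],[-0.004,0,0.0001],255]]' >/dev/null && python3 chk.py 4
```

```text
t 7.60 pos [0.4736 0.0282 0.0898] th -1.21 rad 0.1201 F [-4.68  1.03  2.53] Ftan -0.93 Frad 4.70 open 0.0173 tilt [ 1.0e-04 -1.0e+00 -2.3e-03]
t 7.80 pos [0.4736 0.0322 0.0898] th -3.11 rad 0.1203 F [-5.55  0.71  5.19] Ftan -0.41 Frad 5.58 open 0.0173 tilt [ 2.0e-04 -1.0e+00 -2.6e-03]
t 8.00 pos [0.4737 0.0362 0.0898] th -5.02 rad 0.1204 F [-5.75  0.63  5.5 ] Ftan -0.13 Frad 5.78 open 0.0174 tilt [ 3.0e-04 -1.0e+00 -3.1e-03]
t 8.20 pos [0.474  0.0402 0.0897] th -6.93 rad 0.1205 F [-8.05  0.78  5.94] Ftan 0.19 Frad 8.09 open 0.0171 tilt [ 5.0e-04 -1.0e+00 -3.6e-03]
t 8.40 pos [0.4744 0.0441 0.0897] th -8.78 rad 0.1207 F [-8.29  1.08  7.56] Ftan 0.19 Frad 8.36 open 0.0176 tilt [ 8.0e-04 -1.0e+00 -4.1e-03]
```

```bash

python3 -m handwheel '[[[0,1.9,0],[-0.004,0.0,-0.0010],255],[[0,1.9,0],[-0.004,0,-0.0010],255]]' >/dev/null && python3 chk.py 4 && 
python3 -m handwheel '[[[0,1.9,0],[-0.004,0,0],255],[[0,1.9,0],[-0.004,0,0],255]]' >/dev/null && python3 chk.py 4 && 
python3 -m handwheel '[[[0,1.9,0],[-0.004,0,0],255],[[0,1.9,0],[-0.004,0,0],255]]' >/dev/null && python3 chk.py 4 && 
python3 -m handwheel '[[[0,1.9,0],[-0.004,0,0],255],[[0,1.9,0],[-0.004,0,0],255]]' >/dev/null && python3 chk.py 4 &&
python3 -m handwheel '[[[0,1.9,0],[-0.004,0,0],255],[[0,1.9,0],[-0.004,0,0],255]]' >/dev/null && python3 chk.py 4
```

```text
t 8.60 pos [0.4749 0.0477 0.0898] th -10.51 rad 0.1208 F [-6.3  -3.89  5.13] Ftan 4.97 Frad 5.49 open 0.0174 tilt [ 0.0014 -1.     -0.0023]
```

```bash

python3 -m handwheel '[[[0,1.2,0],[-0.0025,0.0,-0.001],255],[[0,1.2,0],[-0.0025,0,-0.001],255]]' >/dev/null ; python3 chk.py 4 
for i in 1 2 3; do python3 -m handwheel '[[[0,0,0],[0,0,0.0],255]]' >/dev/null; python3 chk.py 4; done
```

```text
t 8.80 pos [0.4752 0.0499 0.0898] th -11.54 rad 0.1209 F [-2.02 -7.49  2.04] Ftan 7.74 Frad 0.48 open 0.0171 tilt [ 1.8e-03 -1.0e+00 -6.0e-04]
t 8.90 pos [0.4753 0.0498 0.0898] th -11.50 rad 0.1209 F [-2.34 -7.95  0.02] Ftan 8.26 Frad 0.71 open 0.0173 tilt [ 1.8e-03 -1.0e+00 -7.0e-04]
t 9.00 pos [0.4752 0.0498 0.0898] th -11.48 rad 0.1209 F [-1.46 -6.95  1.21] Ftan 7.10 Frad 0.05 open 0.0171 tilt [ 1.7e-03 -1.0e+00 -7.0e-04]
t 9.10 pos [0.4752 0.0497 0.0898] th -11.47 rad 0.1209 F [-2.19 -7.1   1.67] Ftan 7.39 Frad 0.73 open 0.0176 tilt [ 1.7e-03 -1.0e+00 -7.0e-04]
```

```bash

python3 -m handwheel '[[[0,0.7,0],[-0.0017,0.0,0],255],[[0,0.7,0],[-0.0017,0,0],255]]' >/dev/null ; python3 chk.py 4 
for i in 1 2 3 4; do python3 -m handwheel '[[[0,0,0],[0,0,0.0],255]]' >/dev/null; python3 chk.py 4; done
```

```text
t 9.30 pos [0.4755 0.0512 0.0898] th -12.18 rad 0.1209 F [-2.56 -9.7   1.87] Ftan 10.02 Frad 0.46 open 0.0171 tilt [ 2.3e-03 -1.0e+00 -9.0e-04]
t 9.40 pos [0.4755 0.0511 0.0898] th -12.15 rad 0.1209 F [-3.12 -8.84  2.47] Ftan 9.30 Frad 1.19 open 0.0174 tilt [ 2.2e-03 -1.0e+00 -9.0e-04]
t 9.50 pos [0.4755 0.0511 0.0898] th -12.14 rad 0.1209 F [-2.71 -8.81  1.5 ] Ftan 9.18 Frad 0.80 open 0.0175 tilt [ 2.2e-03 -1.0e+00 -9.0e-04]
t 9.60 pos [0.4755 0.0511 0.0898] th -12.14 rad 0.1209 F [-2.64 -8.07  1.92] Ftan 8.45 Frad 0.88 open 0.0174 tilt [ 2.2e-03 -1.0e+00 -9.0e-04]
t 9.70 pos [0.4755 0.0511 0.0898] th -12.14 rad 0.1209 F [-3.02 -8.26  2.43] Ftan 8.71 Frad 1.21 open 0.0170 tilt [ 0.0022 -1.     -0.001 ]
```

```bash
python3 -c "
from h import *
s=bot.get_state();T=np.array([.4745,.0147]);B=s['position'][:2]
# true pivot from A,B chord
A=np.array([.4845,-.0206]);M=(A+B)/2;n=np.array([.992,.1245]);C=T+.12*n;print('pivot',C)
R=s['tool_rot']
for f in (.2,.4,.6,.8,1):
    a0=B-C;ph=np.radians(17.5*f);Rt=np.array([[np.cos(ph),-np.sin(ph)],[np.sin(ph),np.cos(ph)]])
    P=C+Rt@a0;print(17.5*f,(R.T@np.r_[P-B,0]).round(4),P)
"
```

```text
pivot [0.59354 0.02964]
3.5 [0.0073 0.     0.0006] [0.47437525 0.04389013]
7.0 [0.0146 0.     0.0017] [0.47372757 0.03658872]
10.5 [0.0217 0.     0.0033] [0.47352683 0.02926138]
14.0 [0.0288 0.0001 0.0052] [0.47377379 0.02193546]
17.5 [0.0357 0.0001 0.0076] [0.47446753 0.01463828]
```

```bash

python3 -m handwheel '[[[0,-3.5,0],[0.0073,0.0,0.0006],255],[[0,-7,0],[0.0146,0,0.0017],255],[[0,-10.5,0],[0.0217,0,0.0033],255],[[0,-14,0],[0.0288,0,0.0052],255],[[0,-17.5,0],[0.0357,0,0.0076],255]]' >/dev/null ; python3 chk.py 4 
for i in 1 2 3; do python3 -m handwheel '[[[0,0,0],[0,0,0.0],255]]' >/dev/null; python3 chk.py 4; done; python3 -c "
from h import *
print(plan([.4745,.0147,.0898]))"
```

```text
t 10.20 pos [0.4744 0.0155 0.0898] th 4.87 rad 0.1197 F [-1.97 -0.05  1.55] Ftan -0.12 Frad 1.96 open 0.0172 tilt [-1.0e-04 -1.0e+00 -1.3e-03]
t 10.30 pos [0.4744 0.0152 0.0898] th 5.02 rad 0.1197 F [-4.54 -0.71  4.64] Ftan 0.30 Frad 4.59 open 0.0173 tilt [ 2.0e-04 -1.0e+00 -1.3e-03]
t 10.40 pos [0.4744 0.0158 0.0898] th 4.74 rad 0.1197 F [-5.12 -2.27  6.24] Ftan 1.84 Frad 5.29 open 0.0172 tilt [ 0.     -1.     -0.0013]
t 10.50 pos [0.4744 0.0161 0.0898] th 4.61 rad 0.1197 F [-5.42 -0.91  6.66] Ftan 0.47 Frad 5.48 open 0.0174 tilt [ 0.     -1.     -0.0014]
('turn y 0.00 deg  shift', array([ 0.0014, -0.    ,  0.    ]))
```

```bash

python3 -m handwheel '[[[0,0,0],[0.0014,-0.0004,-0.0008],255],[[0,0,0],[0.0014,-0.0004,-0.0008],255],[[0,0,0],[0.0014,-0.0004,-0.0008],255]]' >/dev/null ; python3 chk.py 4 
for i in 1 2 3; do python3 -m handwheel '[[[0,0,0],[0,0,0.0],255],[[0,0,0],[0,0,0.0],255]]' >/dev/null; python3 chk.py 4; done; python3 -c "
from h import *
print(plan([.4745,.0147,.0898]))"
```

```text
t 10.80 pos [0.4745 0.0148 0.0898] th 5.22 rad 0.1197 F [-0.83  0.63 -2.44] Ftan -0.70 Frad 0.77 open 0.0173 tilt [-1.e-04 -1.e+00  1.e-04]
t 11.00 pos [0.4745 0.0148 0.0899] th 5.24 rad 0.1197 F [-0.6   0.84 -3.12] Ftan -0.89 Frad 0.52 open 0.0177 tilt [-1.e-04 -1.e+00  1.e-04]
t 11.20 pos [0.4745 0.0147 0.0898] th 5.28 rad 0.1197 F [-0.01  1.95 -3.76] Ftan -1.94 Frad -0.17 open 0.0175 tilt [-1.e-04 -1.e+00  1.e-04]
t 11.40 pos [0.4745 0.0146 0.0899] th 5.31 rad 0.1197 F [-0.87  1.09 -4.84] Ftan -1.17 Frad 0.76 open 0.0174 tilt [-0.e+00 -1.e+00  1.e-04]
('turn y 0.00 deg  shift', array([-0.0001,  0.0001,  0.    ]))
```

Centred. Opening, then looking from the top and wrist cameras before lifting away.

```bash

python3 -m handwheel '[[[0,0,0],[0,0,0],150],[[0,0,0],[0,0,0],100],[[0,0,0],[0,0,0],60],[[0,0,0],[0,0,0],20],[[0,0,0],[0,0,0],0]]'
python3 -m handwheel '[[[0,0,0],[0,0,0],0],[[0,0,0],[0,-0.04,0],0],[[0,0,0],[0,-0.08,0],0],[[0,0,0],[0,-0.12,0],0],[[0,0,0],[0,-0.14,0],0]]'
python3 - <<'E'
from h import *
stat()
im=eyes.read_camera("wrist");cv2.imwrite("pics/w2.png",im[...,::-1])
p=eyes.camera_params("wrist")
def fp(P):
    q=(p["view"]@np.r_[P,1])[:3];t=np.arctan2(np.hypot(q[0],q[1]),q[2]);k=t/np.hypot(q[0],q[1])
    return np.array([p["fx"]*q[0]*k+p["cx"],p["fy"]*q[1]*k+p["cy"]]).round(2)
g=im.max(2)[165:200,235:280];ys,xs=np.nonzero(g<45);print("dark",xs.mean()+235,ys.mean()+165,len(xs),g.min(),xs.min()+235,xs.max()+235)
for y in(.0127,.0147,.0167):print(fp([.4745,y,.126]),fp([.4745,y,.1]))
print(plan([.4904,-.2444,.2]))
E
```

```text
t: 11.9
position: [0.4745, 0.0146, 0.09]
tool_rot: [[0.065, 0.0, 0.998], [-0.998, -0.0, 0.065], [0.0, -1.0, 0.0]]
force: [0.9, 0.1, -0.3]
opening: 0.0855
t: 12.4
position: [0.4757, 0.0146, 0.2333]
tool_rot: [[0.065, 0.004, 0.998], [-0.998, 0.0, 0.065], [0.0, -1.0, 0.004]]
force: [0.8, -0.4, -0.8]
opening: 0.0854
t 12.40 pos [0.4757 0.0146 0.2333] th 5.35 rad 0.1186 F [ 0.78 -0.38 -0.77] Ftan 0.45 Frad -0.74 open 0.0854 tilt [ 1.0e-04 -1.0e+00  4.2e-03]
dark 254.95104895104896 180.07925407925407 429 0 246 264
[257.48 190.47] [257.25 182.48]
[255.23 190.33] [255.2  182.35]
[252.98 190.19] [253.14 182.22]
('turn y 0.00 deg  shift', array([ 0.2594,  0.0353, -0.0036]))
```

View pics/w2.png

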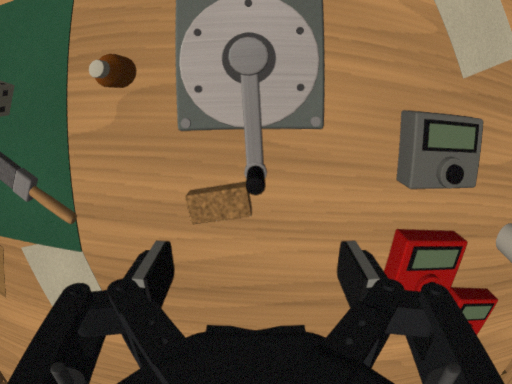

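The handle is released at x ≈ 255 px, which matches the computed midpoint of 255.2. Everything else is undisturbed. Next I go to the button with the fingers shut.

```bash

python3 -m handwheel '[[[0,0,0],[0.045,0,0],100],[[0,0,0],[0.09,0,0],255],[[0,0,0],[0.135,0,-0.002],255],[[0,0,0],[0.18,0.02,-0.0036],255],[[0,0,0],[0.225,0.035,-0.0036],255]]' >/dev/null
python3 -m handwheel '[[[0,0,0],[0.0344,0,0],255],[[0,0,0],[0.0344,0,0],255],[[0,0,0],[0.0344,0,0],255],[[0,0,0],[0.0344,0,0],255]]' >/dev/null
python3 - <<'E'
from h import *
stat()
im=eyes.read_camera("wrist");cv2.imwrite("pics/w3.png",im[...,::-1])
p=eyes.camera_params("wrist")
def fp(P):
    q=(p["view"]@np.r_[P,1])[:3];t=np.arctan2(np.hypot(q[0],q[1]),q[2]);k=t/np.hypot(q[0],q[1])
    return np.array([p["fx"]*q[0]*k+p["cx"],p["fy"]*q[1]*k+p["cy"]]).round(1)
for P in([.4904,-.2444,.067],[.4904,-.2394,.067],[.4954,-.2444,.067]):print(fp(P))
for d in outline_of("wrist","zero_top")[:2]:
    ys,xs=np.nonzero(d["region"]);print(d["p"],d["box"],xs.mean(),ys.mean())
print(plan([.4904,-.2444,.08]))
E
```

```text
t 13.35 pos [ 0.4875 -0.2435  0.1947] th 68.48 rad 0.2894 F [-0.29  0.78  0.07] Ftan -0.56 Frad -0.62 open -0.0002 tilt [-6.e-04 -1.e+00 -5.e-04]
[256.8 178.5]
[251.5 178.2]
[257.2 173.4]
0.86 [243.6, 162.7, 266.4, 188.4] 254.47260273972603 175.32191780821918
0.67 [250.6, 308.9, 260.2, 323.4] 255.3758389261745 318.51677852348996
('turn y 0.00 deg  shift', array([0.0013, 0.115 , 0.0025]))
```

View pics/w3.png

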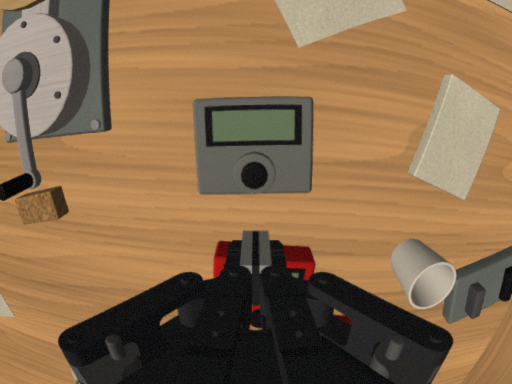

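```bash

python3 -m handwheel '[[[0,0,0],[0.0005,0.045,0.0045],255],[[0,0,0],[0.0005,0.09,0.0045],255],[[0,0,0],[0.0005,0.115,0.0045],255],[[0,0,0],[0.0005,0.12,0.0045],255],[[0,0,0],[0.0005,0.12,0.0045],255]]' >/dev/null; python3 chk.py 4
python3 -m handwheel '[[[0,0,0],[0,0.004,0],255],[[0,0,0],[0,0.008,0],255],[[0,0,0],[0,0.01,0],255],[[0,0,0],[0,0.01,0],255]]' >/dev/null; python3 chk.py 4
python3 -m handwheel '[[[0,0,0],[0,0.002,0],255],[[0,0,0],[0,0.002,0],255],[[0,0,0],[0,0.002,0],255]]' >/dev/null; python3 chk.py 4
```

```text
t 13.95 pos [ 0.4923 -0.2439  0.0748] th 69.39 rad 0.2881 F [-0.1  -0.23 -0.68] Ftan -0.01 Frad 0.25 open -0.0003 tilt [-6.e-04 -1.e+00 -9.e-04]
t 14.35 pos [ 0.4931 -0.245   0.0656] th 69.61 rad 0.2888 F [ 1.87 -0.7   1.69] Ftan 2.00 Frad 0.01 open 0.0002 tilt [ 8.0e-04 -1.0e+00  1.7e-03]
t 14.65 pos [ 0.493  -0.245   0.0633] th 69.60 rad 0.2888 F [3.15 0.55 2.92] Ftan 2.76 Frad -1.62 open 0.0004 tilt [ 7.0e-04 -1.0e+00  1.4e-03]
```

```bash

python3 -m handwheel '[[[0,0,0],[0,0.002,0],255],[[0,0,0],[0,0.003,0],255],[[0,0,0],[0,0.003,0],255]]' >/dev/null; python3 chk.py 9
python3 -m handwheel '[[[0,0,0],[0,0.001,0],255],[[0,0,0],[0,0.002,0],255],[[0,0,0],[0,0.002,0],255]]' >/dev/null; python3 chk.py 9
```

```text
t 14.95 pos [ 0.4931 -0.245   0.0609] th 69.62 rad 0.2888 F [ 1.37  1.01 14.03] Ftan 0.93 Frad -1.42 open 0.0007 tilt [ 8.0e-04 -1.0e+00  1.4e-03]
t 15.25 pos [ 0.4932 -0.2451  0.0605] th 69.64 rad 0.2889 F [-5.34  3.39 35.29] Ftan -6.19 Frad -1.32 open -0.0000 tilt [ 9.0e-04 -1.0e+00  1.6e-03]
```

Bottomed: the force jumped well past the 5 N spring and motion stopped at z = 60.5 mm. Releasing now.

```bash

python3 -m handwheel '[[[0,0,0],[0,-0.01,0],255],[[0,0,0],[0,-0.03,0],255],[[0,0,0],[0,-0.07,0],255],[[0,0,0],[0,-0.11,0],255],[[0,0,0],[0,-0.13,0],255]]' >/dev/null
python3 - <<'E'
from h import *
stat()
im=eyes.read_camera("top");cv2.imwrite("pics/top9.png",im[...,::-1])
g=im.max(2)[172:184,250:270];ys,xs=np.nonzero(g<100);u,v=xs.mean()+250,ys.mean()+172
print(u,v,ray("top",u,v,.115),proj("top",[.4745,.0147,.126]))
w=eyes.read_camera("wrist");b=eyes.read_camera("side")
a=cv2.resize(im[50:290,200:440],(400,400));cv2.imwrite("pics/f.png",np.hstack([a,w[:384,56:456][:, :].copy() if 0 else cv2.resize(w,(400,400))])[...,::-1])
E
```

```text
t 15.75 pos [ 0.4924 -0.245   0.1903] th 69.48 rad 0.2890 F [ 0.97  0.16 -0.6 ] Ftan 0.85 Frad -0.49 open -0.0006 tilt [ 8.e-04 -1.e+00  9.e-04]
259.625 177.15625 [0.47595074 0.01241374 0.115     ] [258.869227   177.31613556]
```

View pics/f.png

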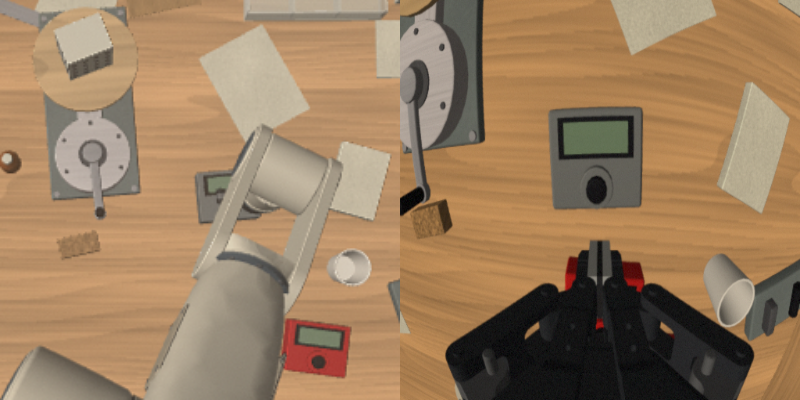

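```bash
python3 -c "
from cell import bot
print(bot.sign_off())"
```

```text
the job is handed in; nothing more can be done
None
```

The job is handed in at about 16 s of robot time: I felt both ends of the crank's play, left it in the middle and let go, then pressed and released the grey readout's zero button.

- **Ends of the play:** I gripped the handle at 20 N and swung it towards the box until about 9.7 N pushed back. I then swung it away until about 9.0 N pushed back. No tangential reading at the handle went over about 10 N.
- **Centring:** The two ends put the middle at (0.4745, 0.0147), and I opened the fingers with the tool at (0.4745, 0.0146). The wrist camera afterwards showed the handle within 0.3 mm of that.
- **Zero button:** The fingers stopped at z = 60.5 mm. The force rose to about 35 N at the stop, well past the button's 5 N spring, so it was fully down. I then lifted clear.

**Last checks:** The final picture shows the button up, the robot touching nothing and no visible change to nearby objects.

**Disagreement:** The top camera put the handle about 2 mm nearer the box than the arm's own reading, about as far off as its stated 2 mm calibration. I relied on the arm's reading. Closing the gripper probably shifted the handle a few mm inside the free play at the start, which should not affect the result.

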